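# Load the reader plate and hold the cover open

### The arm

A 6-joint arm with a two-finger parallel gripper is mounted at the origin on the work surface. World frame = base frame: x ahead of the robot, y to its left, z up, the work surface at z = 0. Lengths are in m, angles in rad, forces in N, time in s.
With the tool pointing down it reaches from about 0.35 to 0.875 m from the base axis. Payload 15.5 kg.
Tool frame: the origin (TCP) lies between the finger pads; the fingertips stand 8 mm ahead of it and the grasp point (between the pads) lies 11 mm behind it; z points along the fingers, y is the line along which they close (so a half turn about z gives the same grasp; the last joint's range is limited). The gripper opens to 85 mm and grips with 20 to 120 N. Pads are 22 mm wide; open, the fingers measure 114 mm over their backs; the gripper's body (76 mm by 85 mm) begins 54 mm behind the grasp point. The pads swing forward as they close: fully open they stand 13 mm farther back than shut.
Start: joints at [-0.096, 0.494, 1.345, -0, 1.302, -0.096], TCP at [0.625, 0, 0.239] pointing down, gripper open.
Joint ranges: [-2.91, 2.91], [-0.82, 2.16], [0.22, 2.67], [-1.22, 4.37], [0.12, 2.79], [-3.08, 3.08]. Speed limits (rad/s): [1.89, 1.89, 2.57, 3.01, 3.01, 3.01].

### API

Orientations are given as a unit quaternion [x, y, z, w].
In Python, from bench import get_state, snapshot, close_job, look_for gives the robot as it stands. The module is installed in compiled form; this text tells all that it offers.
- The arm moves only by the shell command python3 -m jog 'ROWS'. ROWS is a JSON object of lists of equal length, an entry for each row: "translation": the shift along the tool's x, y, z normalised to -1 to 1, where 1 is 0.5 m, a list of three; "dr": the turn, a rotation vector about the tool's x, y, z normalised to -1 to 1, where 1 is 2 rad, a list of three; "fingers": the closure, from 0 (fully open) to 1 (shut). In form: {"translation": [[tx, ty, tz], ...], "dr": [[rx, ry, rz], ...], "fingers": [fingers, ...]}. A call has exactly 5 rows; each row shifts and turns the commanded pose from where the row before left it, along the tool's axes as they then stand; what a row does not reach is not made up. A row lasts 1/8 s, in which the tool goes at most 62.5 mm and 10.7 degrees, less where a joint would pass 70% of its speed; a pose out of reach is approached as far as the arm can. A call with a number of a shift or a turn outside -1 to 1 is refused whole. A call with a gripper value outside its range is refused whole. The fingers move at their own pace and stop on an object; the grip force is fixed at half the most. Time passes only in rows, so rows that do not move let the fingers close, or fill a call up. It gives the time, the measured TCP pose, the force, the opening and the grip force at its end, in the units of the state.
- get_state(): the state, without advancing time (a new reading comes with each control period).
- snapshot(name): name is "scene" or "side" or "wrist"; returns a dict with "img" (400x640x3 uint8, red, green, blue), "intrinsics" (3x3 intrinsics, pixels), "dist_coeffs" ([k1, k2, p1, p2, k3] as OpenCV has them; the pictures are not rectified), "T" (4x4, takes a point from camera to world coordinates). Camera axes: x right, y up, looking along -z (the intrinsics and any distortion apply to the point x, -y, -z); pixel columns grow to the right and rows downward; lengths in m; the calibration is good to about 2 mm. A picture is of the moment at which its call begins. There is no depth.
- close_job(): hands the job in; it is judged then, once.
Trained networks look in the newest picture that a camera, given by its name, has taken for a name from the list of things; names that differ only in an ending like _2 or _b are one class to them, and where a whole thing is asked for, a point or a joint stands for the part that bears it (a point fixed in the world has none). Each returns a list of dicts, best first, with "p" (0 to 1); they miss things now and then, are a little off and sometimes report something else, mostly with a low value. They report only what shows in the picture. A call takes as long as a camera call. They do not tell look-alikes from the thing itself.
- look_for(camera, label): "location" ([column, row] in pixels, amid what is visible of it).
The state is a dict: "time": time; "q": joint angles; "qvel": joint speeds; "tau": joint torques, N m; "tool_pos": TCP position; "orientation": TCP orientation; "force": force on the tool from outside, world axes, zero at the start; "wrist_torque": the same for the moment, N m; "finger_gap": finger opening in m; "grasp_force": force on a finger pad.
Only numpy, scipy, OpenCV 4.12 (cv2) and the standard library are available. Lean on these libraries where they do the work, as an engineer would, in place of code of your own. Each camera call takes 0.05 s, during which the arm holds its last target. There are 200 camera calls.

### The job

Seat the round brass blank flat in the round well of the white loading plate and let go of it. Then, before you touch the orange latch, tug the reader's cover up by its blue grip to learn whether it is caught; if it is, let it down and slide the latch back. Finish holding the cover by the blue grip, raised to at least 45 degrees (it falls shut if let go), so that a colleague can pass the plate in, and do not disturb the other things on the bench.

Things in the scene. Friction and masses are not known exactly. Their poses are not given: they have to be found in the camera images.
- disc: round brass blank, 50 mm diameter, 8 mm thick, with an upright black round knob on its centre, 16 mm diameter, rising from 8 to 32 mm above its underside; lies flat on the bench; about 90 g. Origin: centre of its underside, z up along the knob.
- square_blank: square aluminium blank, 36 x 36 x 8 mm, with the same kind of black knob; a bystander to leave alone. Origin: centre of its underside.
- plate: fixed white loading plate, 100 mm (its x) x 150 mm (its y) x 16 mm thick, lying on the bench, with a round well (54 mm diameter, 6 mm deep, centred 34 mm along its -y) and a square well (40 mm wide, 6 mm deep, centred 38 mm along its +y). Origin: centre of its underside, z up.
- round_well (a point): centre of the mouth of the plate's round well, level with the plate's top face (16 mm above the bench); the well floor is 6 mm lower. Axes as the plate.
- reader: fixed white bench-top reader, 300 mm deep (its x) x 250 mm wide (its y), its body 70 mm high, cover top 106 mm high, rear block 110 mm high. Its front, with the blue stripe, faces its -x. Origin: centre of its underside, z up.
- cover: the reader's white hinged cover, a panel 205 mm (its x) x 220 mm (its y) x 14 mm, about 0.4 kg with its fittings. Origin: midway along its hinge axis, which runs along the reader's y, 100 mm behind (reader +x) and 92 mm above the reader's origin; the panel reaches from there to its -x, its underside at its z = 0. Its axes match the reader's when shut and turn with it.
- cover_angle (a joint): angle of the reader's cover, rad: 0 shut, to 1.25 (its stop); grows as its front edge rises. It falls shut by its own weight from any angle (lifting takes 1 to 4 N at the grip). If it is caught it rises only about 0.03 rad (5 to 6 mm at the grip) and stops hard; if not it goes on up.
- grip (a point): foot of the blue upright grip fin fixed on the cover's top face, 165 mm in front of (-x) and 14 mm above the hinge axis when shut (106 mm above the bench). The fin rises 44 mm from here along the point's z (up when shut), is 40 mm long (along x) and 12 mm thick (along y), with a 3 mm thick base flange 52 x 24 mm. Pinch it across its thickness; it can pivot between the pads, so the gripper may stay upright as the cover rises.
- latch (a joint): slide of the orange latch, m: starts somewhere from 0 to 0.016; from 0.020 up it never holds the cover, 0.030 is fully back. It grows as the latch moves towards reader +y; it moves against about 2.5 N of friction and stays where it is left. Its bolt runs into a grey housing on the cover's front, where a hidden keeper sits that is not always in the same place: below 0.016 the latch may or may not hold the cover, only a tug tells.
- latch_tab (a point): centre of the top of the orange latch tab: an upright tab 24 mm (reader x) x 12 mm (reader y) on the reader's front ledge, its top 129 mm above the bench; it stands clear for its upper 30 mm, above a black foot 26 mm wide. Moves with the latch. Axes as the reader.
- tip_box: blue pipette-tip box, 80 x 120 x 52 mm, bystander. Origin: centre of its underside.
- beaker: glass beaker, 70 mm diameter, 90 mm high, bystander. Origin: centre of its underside.
- amber_bottle: small amber bottle, 34 mm diameter, 60 mm high, bystander. Origin: centre of its underside.
- kit_carton: white carton, 90 x 120 x 100 mm, bystander. Origin: centre of its underside.
- counter_tool: grey hand-held meter, 55 x 100 x 24 mm, lying flat, bystander. Origin: centre of its underside.
Not all that is in view belongs to the job. Of the things shaped like the plate, the white one is meant. Of the things like the disc, leave any that is purple; of the rest the smaller one is meant.

How it is judged:
By the outcome, as a careful person would: the job done as asked, in the order asked, and still so for the second after the job is handed in, while the arm keeps its last pose, push and grip.
It also fails if it takes over 61 s, if anything falls off the work surface, if the arm or the gripper's body presses on something with over 40 N, if the wrist force passes 120 N, or if a joint passes its speed limit or range.

## Working session

There is one attempt and no reset: what is moved stays moved. The work goes in short steps, Python scripts to look and compute and a shell command to move; the robot and the scene stay as the last step left them, time stands still between calls to the robot, and variables do not carry over. Pictures are saved under pics/ and viewed, at most 10 in all, crops included, and the job is handed in when it is done.

```bash
mkdir -p pics; cat > h.py <<'E'
import numpy as np, cv2
from bench import *
def px2w(s,uv,z):
    K=np.array(s["intrinsics"]);d=np.array(s["dist_coeffs"]);T=np.array(s["T"])
    p=cv2.undistortPoints(np.array([[uv]],float),K,d)[0,0]
    r=T[:3,:3]@np.array([p[0],-p[1],-1]);o=T[:3,3]
    return o+r*(z-o[2])/r[2]
def w2px(s,P):
    K=np.array(s["intrinsics"]);d=np.array(s["dist_coeffs"]);T=np.array(s["T"])
    c=(np.atleast_2d(P)-T[:3,3])@T[:3,:3]
    c=c*[1,-1,-1]
    return cv2.projectPoints(c,np.zeros(3),np.zeros(3),K,d)[0][:,0]
def save(s,n,crop=None,f=1):
    im=s["img"][:,:,::-1]
    if crop: im=im[crop[1]:crop[3],crop[0]:crop[2]]
    cv2.imwrite("pics/"+n,cv2.resize(im,None,fx=f,fy=f,interpolation=cv2.INTER_CUBIC))
E
python3 - <<'E'
from h import *
ims=[]
for c in ["scene","side"]:
    s=snapshot(c);save(s,c+"0.png",None,1.25)
    print(c,np.round(s["T"],3).tolist())
    for l,z in [("disc",.02),("square_blank",.02),("plate",.016),("round_well",.016),("reader",.1),("cover",.106),("grip",.13),("latch_tab",.12)]:
        for r in look_for(c,l):
            if r["p"]>.2: print(c,l,round(r["p"],2),np.round(r["location"]),np.round(px2w(s,r["location"],z),3))
E
```

```text
scene [[-0.588, -0.419, 0.691, 1.335], [0.809, -0.308, 0.501, 0.669], [0.003, 0.854, 0.52, 0.747], [0.0, 0.0, 0.0, 1.0]]
scene disc 0.52 [256. 227.] [ 0.579 -0.108  0.02 ]
scene disc 0.5 [348. 239.] [0.463 0.154 0.02 ]
scene disc 0.48 [351. 214.] [0.344 0.087 0.02 ]
scene disc 0.48 [378. 229.] [0.367 0.201 0.02 ]
scene square_blank 0.6 [391. 244.] [0.411 0.267 0.02 ]
scene plate 0.91 [455. 243.] [0.292 0.415 0.016]
scene plate 0.85 [509. 295.] [0.423 0.6   0.016]
scene plate 0.66 [351. 274.] [0.587 0.241 0.016]
scene plate 0.64 [256. 225.] [ 0.568 -0.119  0.016]
scene round_well 0.84 [509. 292.] [0.414 0.6   0.016]
scene round_well 0.75 [351. 268.] [0.569 0.23  0.016]
scene round_well 0.61 [457. 242.] [0.284 0.418 0.016]
scene reader 0.79 [252. 225.] [ 0.659 -0.038  0.1  ]
scene reader 0.62 [257. 207.] [ 0.584 -0.092  0.1  ]
scene cover 0.84 [259. 211.] [ 0.602 -0.066  0.106]
scene grip 0.6 [258. 206.] [ 0.614 -0.058  0.13 ]
scene grip 0.58 [234. 176.] [ 0.52  -0.246  0.13 ]
scene latch_tab 0.46 [306. 199.] [0.487 0.015 0.12 ]
side [[0.763, 0.498, -0.412, -0.117], [-0.646, 0.57, -0.5
[... 236 characters left out ...]
215.] [0.383 0.243 0.02 ]
side square_blank 0.36 [312. 143.] [0.737 0.385 0.02 ]
side plate 0.84 [300. 196.] [0.547 0.217 0.016]
side plate 0.81 [203. 156.] [0.405 0.587 0.016]
side plate 0.72 [199. 205.] [0.273 0.4   0.016]
side round_well 0.81 [206. 156.] [0.414 0.581 0.016]
side round_well 0.77 [198. 205.] [0.27  0.402 0.016]
side round_well 0.56 [302. 193.] [0.559 0.223 0.016]
side round_well 0.4 [375. 234.] [ 0.622 -0.059  0.016]
side reader 0.85 [378. 242.] [ 0.559 -0.125  0.1  ]
side cover 0.76 [370. 231.] [ 0.566 -0.088  0.106]
side grip 0.97 [372. 230.] [ 0.56  -0.101  0.13 ]
side latch_tab 0.6 [324. 230.] [ 0.462 -0.006  0.12 ]
side latch_tab 0.36 [375. 232.] [ 0.565 -0.108  0.12 ]
```

View pics/scene0.png

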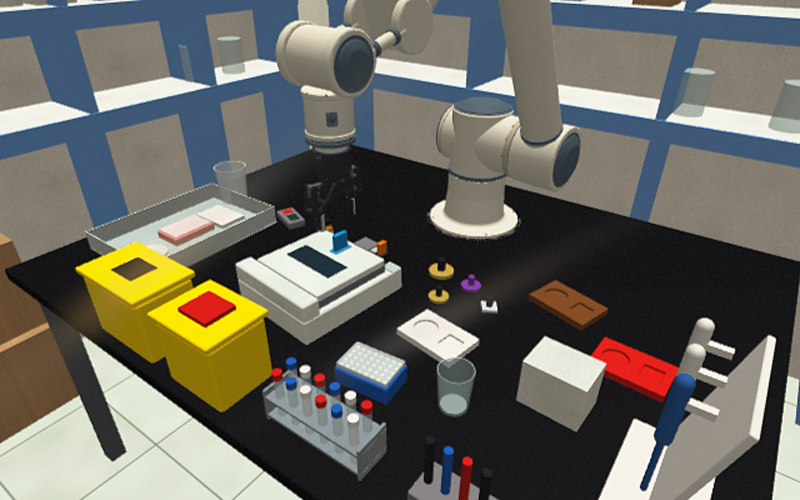

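View pics/side0.png

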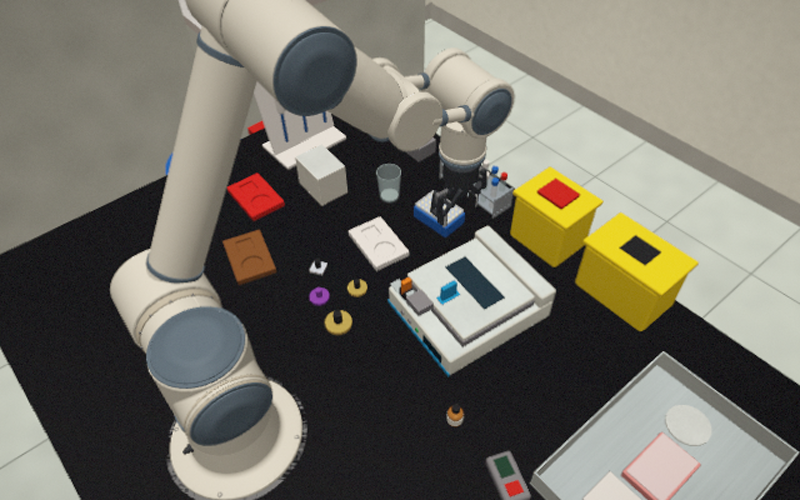

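The small brass disc is at scene (350,236) and side (286,230). The larger brass disc is at scene (353,216) and side (270,257), and there is a purple one. Of the plates, the white one is at scene (351,270), with brown and red look-alikes. The two cameras disagree by about 30 mm, so I'll check each against the robot base and use the wrist camera.

```bash
python3 - <<'E'
from h import *
for c in ["scene","side","wrist"]:
    s=snapshot(c)
    t=np.array(get_state()["tool_pos"])
    print(c,np.array(s["intrinsics"]).round(1).tolist(),np.round(s["dist_coeffs"],3),"base,tcp px",w2px(s,[[0,0,0],t]).round(1).tolist())
    a=np.linspace(0,6.28,12)
    if c!="wrist":
        im=s["img"].copy()
        for p in w2px(s,np.c_[.1*np.cos(a),.1*np.sin(a),0*a]): cv2.circle(im,tuple(int(v) for v in p.round()),1,(255,0,0),-1)
        for p in w2px(s,[t]): cv2.circle(im,tuple(int(v) for v in p.round()),2,(0,255,0),-1)
        s["img"]=im; globals()[c]=im
    else: print(np.round(s["T"],3).tolist()); W=s["img"]
    if c=="wrist":
      for l,z in [("disc",.02),("plate",.016),("round_well",.016),("cover",.106),("grip",.13),("latch_tab",.12)]:
        for r in look_for(c,l):
            if r["p"]>.2: print(c,l,round(r["p"],2),np.round(r["location"]),np.round(px2w(s,r["location"],z),3))
crop=np.hstack([cv2.resize(scene[50:290,180:460],None,fx=1.4,fy=1.4),cv2.resize(side[150:390,120:400],None,fx=1.4,fy=1.4)])
top=crop; bot=cv2.resize(W,(384,240)); 
can=np.zeros((top.shape[0]+240,top.shape[1],3),np.uint8); can[:top.shape[0]]=top; can[top.shape[0]:,:384]=bot
cv2.imwrite("pics/chk.png",can[:600,:800,::-1])
E
```

```text
scene [[419.6, 0.0, 316.4], [0.0, 419.6, 206.2], [0.0, 0.0, 1.0]] [0. 0. 0. 0. 0.] base,tcp px [[378.1, 173.5], [268.4, 179.1]]
side [[513.5, 0.0, 318.5], [0.0, 513.5, 203.9], [0.0, 0.0, 1.0]] [0.056 0.    0.    0.    0.   ] base,tcp px [[190.7, 347.2], [366.4, 172.4]]
wrist [[347.0, 0.0, 322.3], [0.0, 347.0, 197.9], [0.0, 0.0, 1.0]] [-0.016  0.     0.     0.     0.   ] base,tcp px [[-223.6, 167.0], [324.8, 267.8]]
[[1.0, -0.001, 0.0, 0.624], [0.001, 0.963, 0.271, 0.069], [-0.0, -0.271, 0.963, 0.374], [0.0, 0.0, 0.0, 1.0]]
wrist disc 0.96 [125.  24.] [0.439 0.138 0.02 ]
wrist disc 0.76 [36.  5.] [0.358 0.156 0.02 ]
wrist disc 0.71 [36. 83.] [0.343 0.087 0.02 ]
wrist disc 0.59 [294. 228.] [ 0.593 -0.065  0.02 ]
wrist disc 0.53 [461.  17.] [0.752 0.144 0.02 ]
wrist plate 0.68 [263.   8.] [0.568 0.152 0.016]
wrist round_well 0.91 [260.   7.] [0.565 0.154 0.016]
wrist cover 0.65 [284. 246.] [ 0.592 -0.049  0.106]
wrist cover 0.26 [461.  21.] [0.722 0.124 0.106]
wrist grip 0.91 [282. 245.] [ 0.593 -0.037  0.13 ]
wrist latch_tab 0.86 [142. 189.] [0.487 0.004 0.12 ]
```

View pics/chk.png

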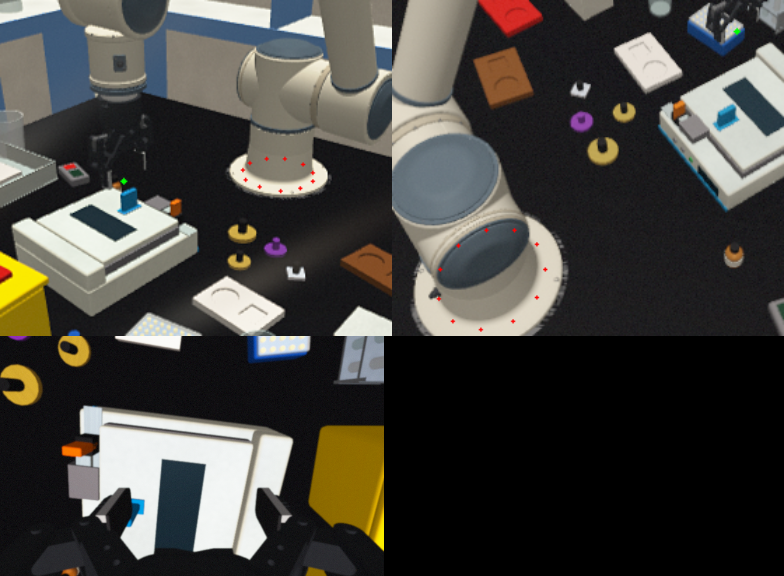

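```bash
cat >> h.py <<'E'
from scipy.spatial.transform import Rotation as R
def go(target,yaw=None):
    """print needed shift in move units in tool axes, and turn about tool z"""
    s=get_state();r=R.from_quat(s["orientation"]);d=np.array(target)-s["tool_pos"]
    print("tcp",np.round(s["tool_pos"],4),"t",round(s["time"],2),"tool-x",r.as_matrix()[:,0].round(3),"y",r.as_matrix()[:,1].round(3),"z",r.as_matrix()[:,2].round(3),"F",np.round(s["force"],1),"gap",round(s["finger_gap"],4))
    print("units",(r.inv().apply(d)/.5).round(4))
E
python3 -c "
from h import *
go([.49,.13,.25])"
```

```text
tcp [0.625  0.     0.2392] t 1.35 tool-x [0. 1. 0.] y [ 1. -0. -0.] z [-0.  0. -1.] F [ 0.5 -0.5  0.5] gap 0.0855
units [ 0.26   -0.27   -0.0215]
```

```bash
python3 -m jog '{"translation":[[0.065,-0.068,-0.01],[0.065,-0.068,-0.01],[0.065,-0.067,0],[0.065,-0.067,0],[0,0,0]],"dr":[[0,0,0],[0,0,0],[0,0,0],[0,0,0],[0,0,0]],"fingers":[0,0,0,0,0]}'; python3 - <<'E'
from h import *
s=snapshot("wrist");save(s,"w1.png",None,1.25)
go([.49,.13,.25])
for l,z in [("disc",.02),("plate",.016),("round_well",.016),("grip",.13),("latch_tab",.12)]:
    for r in look_for("wrist",l):
        if r["p"]>.2: print(l,round(r["p"],2),np.round(r["location"]),np.round(px2w(s,r["location"],z),3))
E
```

```text
time: 1.98
tool_pos: [0.4879, 0.1317, 0.2495]
orientation: [0.706, 0.708, -0.0, -0.0]
force: [-0.2, -1.1, 0.2]
finger_gap: 0.0853
grasp_force: 0.0
tcp [0.4894 0.1308 0.2496] t 2.02 tool-x [-0.002  1.     0.   ] y [1.    0.002 0.   ] z [ 0.  0. -1.] F [1.3 0.2 0.7] gap 0.0854
units [-0.0016  0.0012 -0.0008]
disc 0.68 [186. 118.] [0.346 0.183 0.02 ]
disc 0.58 [270. 154.] [0.431 0.146 0.02 ]
disc 0.57 [185. 200.] [0.336 0.095 0.02 ]
plate 0.77 [398.  74.] [0.562 0.227 0.016]
round_well 0.96 [400.  74.] [0.564 0.227 0.016]
round_well 0.3 [233.  40.] [0.398 0.258 0.016]
grip 0.67 [585. 114.] [0.675 0.193 0.13 ]
grip 0.64 [383. 332.] [0.539 0.01  0.13 ]
latch_tab 0.93 [308. 319.] [0.474 0.016 0.12 ]
latch_tab 0.39 [584. 113.] [0.682 0.193 0.12 ]
```

View pics/w1.png

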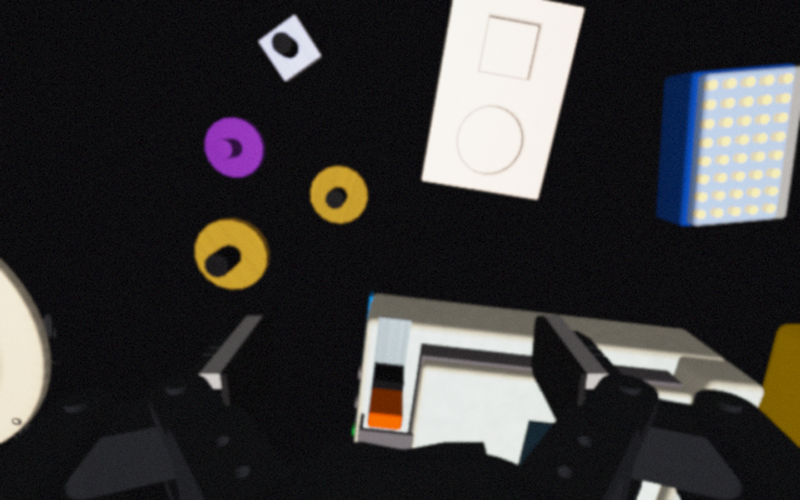

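Candidates in this picture are the small brass disc at (339,194), the larger brass disc at (232,254) and the purple one at (234,147). The smaller non-purple one at (339,194) is meant. The white plate's well is at (490,140).

```bash
cat >> h.py <<'E'
def brass(s,near,z=.008):
    h=cv2.cvtColor(s["img"],cv2.COLOR_RGB2HSV);m=cv2.inRange(h,(14,90,60),(32,255,255))
    out=[]
    for c in cv2.findContours(m,cv2.RETR_EXTERNAL,cv2.CHAIN_APPROX_NONE)[0]:
        if cv2.contourArea(c)<150: continue
        w=np.array([px2w(s,p,z) for p in cv2.convexHull(c)[:,0].astype(float)])[:,:2].astype(np.float32)
        (x,y),r=cv2.minEnclosingCircle(w)
        if np.hypot(x-near[0],y-near[1])<.1: out.append((round(x,4),round(y,4),round(2*r,4)))
    return out
E
python3 - <<'E'
from h import *
s=snapshot("wrist")
print("brass",brass(s,(.43,.14)))
g=cv2.cvtColor(s["img"],cv2.COLOR_RGB2GRAY)
# rectify plate top plane: 0.5mm/px, x->col, y->-row
x0,y1=.50,.34;n=400
gx,gy=np.meshgrid(x0+np.arange(n)*.0005,y1-np.arange(n)*.0005)
uv=w2px(s,np.c_[gx.ravel(),gy.ravel(),np.full(n*n,.016)]).astype(np.float32).reshape(n,n,2)
rect=cv2.remap(g,uv[...,0],uv[...,1],cv2.INTER_LINEAR)
c=cv2.HoughCircles(cv2.GaussianBlur(rect,(5,5),0),cv2.HOUGH_GRADIENT,1,50,param1=60,param2=12,minRadius=50,maxRadius=58)
if c is not None: print([(x0+a*.0005,y1-b*.0005,r*.001) for a,b,r in c[0][:4]])
m=(rect>150).astype(np.uint8);m=cv2.morphologyEx(m,cv2.MORPH_CLOSE,np.ones((9,9)))
k=max(cv2.findContours(m,0,2)[0],key=cv2.contourArea);print(cv2.minAreaRect(k))
b=cv2.boxPoints(cv2.minAreaRect(k));print([(x0+p[0]*.0005,y1-p[1]*.0005) for p in b])
s["img"]=np.dstack([rect]*3);
E
```

```text
brass [(0.4301, 0.1425, 0.0523)]
[(np.float32(0.55725), np.float32(0.18924999), np.float32(0.057400003))]
((126.6419677734375, 236.36273193359375), (202.4253387451172, 305.27716064453125), 9.090276718139648)
[(np.float32(0.5012925), np.float32(0.15445316)), (np.float32(0.52540797), np.float32(0.30517474)), (np.float32(0.62534946), np.float32(0.2891841)), (np.float32(0.601234), np.float32(0.13846253))]
```

```bash
python3 -m jog '{"translation":[[0.006,-0.03,0.075],[0.006,-0.03,0.075],[0.006,-0.03,0.075],[0.006,-0.029,0.075],[0,0,0]],"dr":[[0,0,0],[0,0,0],[0,0,0],[0,0,0],[0,0,0]],"fingers":[0.45,0.45,0.45,0.45,0.45]}'; python3 - <<'E'
from h import *
s=snapshot("wrist");save(s,"w2.png",None,1.25)
print("brass",brass(s,(.43,.14)))
go([.43,.1425,.02])
print(w2px(s,[[.43,.1425,.008],[.43,.1425,.032]])*1.25)
E
```

```text
time: 2.95
tool_pos: [0.4287, 0.1415, 0.0977]
orientation: [0.707, 0.707, -0.002, -0.001]
force: [0.3, 0.6, 1.4]
finger_gap: 0.0468
grasp_force: 0.0
brass [(0.43, 0.1429, 0.0519)]
tcp [0.4305 0.1417 0.0991] t 3.0 tool-x [ 0.  1. -0.] y [ 1.    -0.    -0.002] z [-0.002 -0.    -1.   ] F [-0.2  0.2  0.7] gap 0.047
units [ 0.0016 -0.0007  0.1583]
[[408.20101853 255.86445397]
 [408.50478776 270.17531695]]
```

View pics/w2.png

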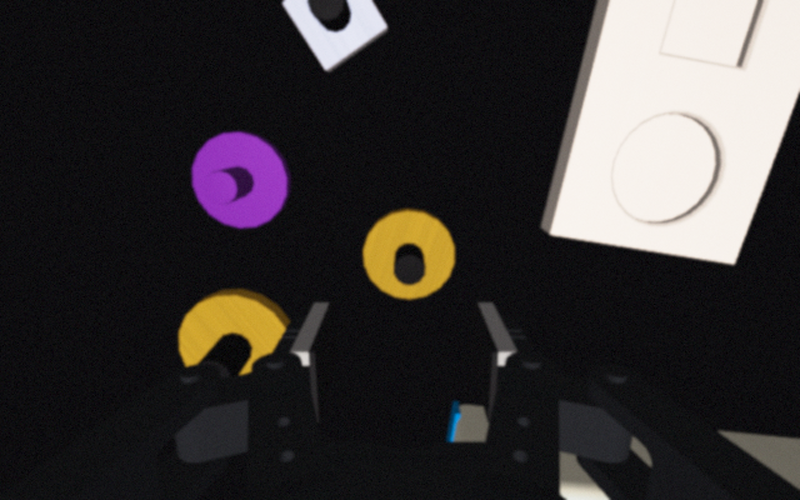

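The crop confirms the smaller brass disc at (409,255), with its knob centred on the grasp line. The larger brass and purple ones are clear of the fingers. Descending to grasp.

```bash
python3 -m jog '{"translation":[[0.001,-0.001,0.06],[0.001,0,0.06],[0,0,0.04],[0,0,0],[0,0,0]],"dr":[[0,0,0],[0,0,0],[0,0,0],[0,0,0],[0,0,0]],"fingers":[0.45,0.45,0.45,0.45,0.9]}'; python3 -m jog '{"translation":[[0,0,0],[0,0,0],[0,0,0],[0,0,0],[0,0,-0.06]],"dr":[[0,0,0],[0,0,0],[0,0,0],[0,0,0],[0,0,0]],"fingers":[1,1,1,1,1]}'; python3 - <<'E'
from h import *
s=snapshot("wrist");print("brass",brass(s,(.43,.14),.038))
go([.5578,.1887,.08])
E
```

```text
time: 3.62
tool_pos: [0.4314, 0.1431, 0.0206]
orientation: [0.707, 0.707, 0.001, 0.001]
force: [-0.3, 0.4, -0.2]
finger_gap: 0.0297
grasp_force: 0.0
time: 4.25
tool_pos: [0.4297, 0.1429, 0.0494]
orientation: [0.707, 0.707, -0.001, -0.0]
force: [-0.4, 0.2, -0.7]
finger_gap: 0.0134
grasp_force: 58.7
brass [(0.3598, 0.0904, 0.0233), (0.4284, 0.1222, 0.017), (0.3457, 0.1131, 0.0599), (0.4286, 0.1446, 0.0503)]
tcp [0.4309 0.1432 0.0529] t 4.3 tool-x [-0.  1.  0.] y [1.    0.    0.002] z [ 0.002  0.    -1.   ] F [2.7 1.1 2.8] gap 0.0136
units [ 0.091   0.254  -0.0536]
```

```bash
python3 -m jog '{"translation":[[0.01,0.02,-0.054],[0.027,0.078,0],[0.027,0.078,0],[0.027,0.078,0],[0,0,0]],"dr":[[0,0,0],[0,0,0],[0,0,0],[0,0,0],[0,0,0]],"fingers":[1,1,1,1,1]}'; python3 - <<'E'
from h import *
s=snapshot("wrist");save(s,"w3.png",None,1.25)
st=get_state();zb=st["tool_pos"][2]-.020
print("brass(top)",brass(s,(.558,.189),zb+.008))
g=cv2.cvtColor(s["img"],cv2.COLOR_RGB2GRAY)
x0,y1=.48,.34;n=500
gx,gy=np.meshgrid(x0+np.arange(n)*.0004,y1-np.arange(n)*.0004)
uv=w2px(s,np.c_[gx.ravel(),gy.ravel(),np.full(n*n,.016)]).astype(np.float32).reshape(n,n,2)
rect=cv2.remap(g,uv[...,0],uv[...,1],cv2.INTER_LINEAR)
m=(rect>120).astype(np.uint8);m=cv2.morphologyEx(m,cv2.MORPH_CLOSE,np.ones((9,9)))
k=max(cv2.findContours(m,0,2)[0],key=cv2.contourArea);b=cv2.boxPoints(cv2.minAreaRect(k))
print(cv2.minAreaRect(k),[(round(x0+p[0]*.0004,4),round(y1-p[1]*.0004,4)) for p in b])
go([.5578,.1887,.08])
E
```

```text
time: 4.92
tool_pos: [0.5601, 0.1894, 0.0772]
orientation: [0.707, 0.707, 0.002, 0.001]
force: [-1.3, 0.4, -1.7]
finger_gap: 0.0135
grasp_force: 58.9
brass(top) [(0.5589, 0.1679, 0.0169), (0.5591, 0.1908, 0.0491)]
((209.27378845214844, 292.663818359375), (252.6663055419922, 377.7157897949219), 9.090276718139648) [(np.float32(0.5019), np.float32(0.1563)), (np.float32(0.5257), np.float32(0.3055)), (np.float32(0.6255), np.float32(0.2895)), (np.float32(0.6017), np.float32(0.1404))]
tcp [0.558  0.1888 0.0768] t 4.97 tool-x [-0.  1.  0.] y [1.    0.    0.001] z [ 0.001  0.    -1.   ] F [-0.6  0.3 -0.7] gap 0.0136
units [-0.0002 -0.0004 -0.0063]
```

View pics/w3.png

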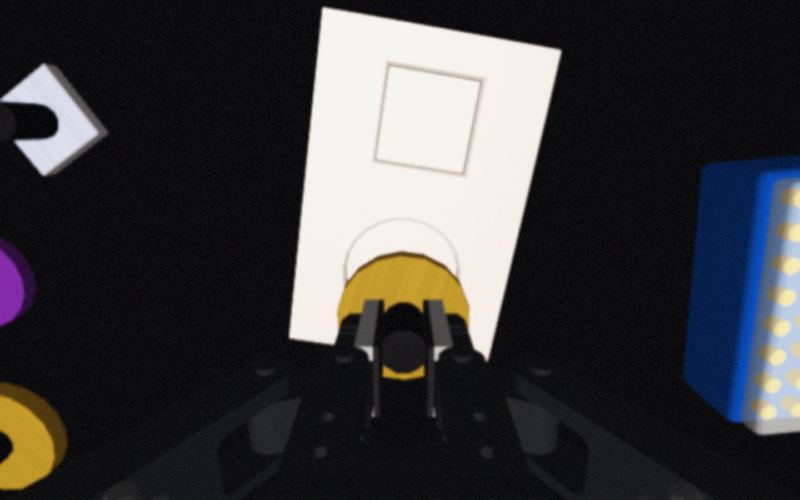

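The disc is held above the well at about (403,320), and the visible arc of the well rim is just behind it. I'll lower until it is just above the plate and compare the two again.

```bash
python3 -m jog '{"translation":[[-0.001,-0.001,0.03],[0,0,0.03],[0,0,0.014],[0,0,0],[0,0,0]],"dr":[[0,0,0],[0,0,0],[0,0,0],[0,0,0],[0,0,0]],"fingers":[1,1,1,1,1]}'; python3 - <<'E'
from h import *
s=snapshot("wrist");save(s,"w4.png",(170,150,490,400),2.4)
st=get_state();zb=st["tool_pos"][2]-.020
for dz in (-.003,0,.003): print("brass(top)",brass(s,(.558,.189),zb+.008+dz))
g=cv2.cvtColor(s["img"],cv2.COLOR_RGB2GRAY)
x0,y1=.48,.34;n=500
gx,gy=np.meshgrid(x0+np.arange(n)*.0004,y1-np.arange(n)*.0004)
uv=w2px(s,np.c_[gx.ravel(),gy.ravel(),np.full(n*n,.016)]).astype(np.float32).reshape(n,n,2)
rect=cv2.remap(g,uv[...,0],uv[...,1],cv2.INTER_LINEAR)
m=(rect>120).astype(np.uint8);m=cv2.morphologyEx(m,cv2.MORPH_CLOSE,np.ones((9,9)))
k=max(cv2.findContours(m,0,2)[0],key=cv2.contourArea);r=cv2.minAreaRect(k);b=cv2.boxPoints(r)
c=b.mean(0);print(r,x0+c[0]*.0004,y1-c[1]*.0004,[(round(x0+p[0]*.0004,4),round(y1-p[1]*.0004,4)) for p in b])
go([.558,.189,.03])
E
```

```text
time: 5.6
tool_pos: [0.5566, 0.188, 0.0394]
orientation: [0.707, 0.707, 0.0, 0.0]
force: [0.9, 0.1, -0.5]
finger_gap: 0.0138
grasp_force: 58.9
brass(top) [(0.5554, 0.165, 0.0172), (0.5559, 0.1882, 0.0503)]
brass(top) [(0.5554, 0.1668, 0.0169), (0.5559, 0.1896, 0.0493)]
brass(top) [(0.5554, 0.1687, 0.0165), (0.5558, 0.191, 0.0483)]
((210.10763549804688, 287.57720947265625), (252.23182678222656, 367.0909118652344), 9.090275764465332) 0.56404305 0.22496912 [(np.float32(0.5026), np.float32(0.1604)), (np.float32(0.5258), np.float32(0.3054)), (np.float32(0.6255), np.float32(0.2895)), (np.float32(0.6023), np.float32(0.1445))]
tcp [0.5567 0.188  0.0396] t 5.65 tool-x [0. 1. 0.] y [ 1.    -0.     0.001] z [ 0.001  0.    -1.   ] F [-0.6  0.2 -1.1] gap 0.0134
units [0.0019 0.0025 0.0192]
```

View pics/w4.png

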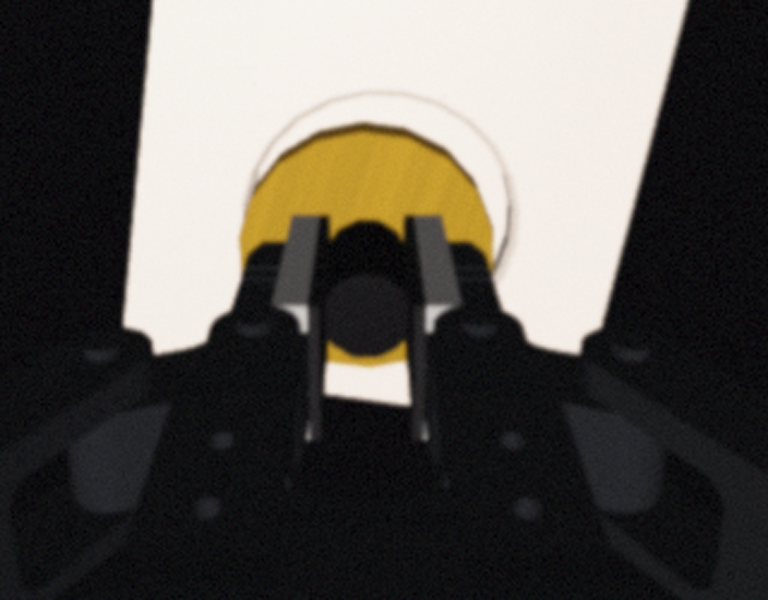

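The disc at column 367 sits about 2.5 mm left of the well, which is at column 380. I'll correct in +x and go down with a check.

```bash
python3 -m jog '{"translation":[[0.001,0.005,0],[0,0,0],[0,0,0.006],[0,0,0],[0,0,0]],"dr":[[0,0,0],[0,0,0],[0,0,0],[0,0,0],[0,0,0]],"fingers":[1,1,1,1,1]}'; python3 - <<'E'
from h import *
P=[]
for i in range(2):
    s=snapshot("wrist");st=get_state();zb=st["tool_pos"][2]-.020
    print("brass",brass(s,(.558,.189),zb+.008)); go([.5584,.189,.029])
save(s,"w5.png",(170,150,490,400),2.4)
E
```

```text
time: 6.28
tool_pos: [0.5589, 0.1885, 0.0362]
orientation: [0.707, 0.707, -0.0, -0.0]
force: [0.0, 0.3, -1.0]
finger_gap: 0.0138
grasp_force: 58.9
brass [(0.5577, 0.1675, 0.017), (0.5578, 0.19, 0.0494)]
tcp [0.559  0.1885 0.0363] t 6.33 tool-x [ 0.  1. -0.] y [ 1. -0. -0.] z [-0. -0. -1.] F [ 0.   0.2 -1. ] gap 0.0135
units [ 0.001  -0.0011  0.0145]
brass [(0.5583, 0.1675, 0.017), (0.5579, 0.19, 0.0493)]
tcp [0.559  0.1885 0.0363] t 6.38 tool-x [ 0.  1. -0.] y [ 1. -0. -0.] z [-0. -0. -1.] F [ 0.4 -0.1 -2.3] gap 0.0137
units [ 0.001  -0.0012  0.0146]
```

View pics/w5.png

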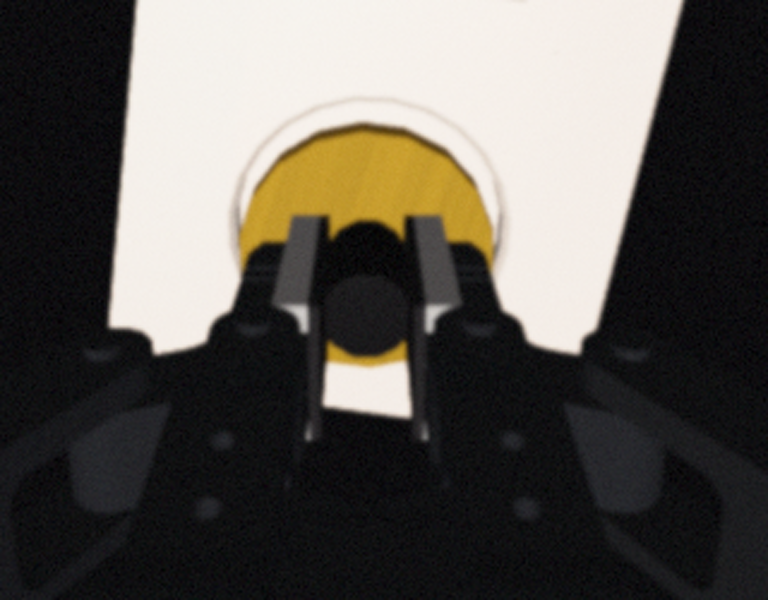

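```bash
python3 - <<'E'
from h import *
s=snapshot("wrist")
im=s["img"].astype(int)
for c in (318,323,328):
    print([tuple(im[r,c]) for r in range(186,208)])
for z in (.013,.016,.019): print(z,px2w(s,(323,200.8),z).round(4),px2w(s,(323,190.4),.016).round(4),px2w(s,(323,203.4),z+.008).round(4))
E
```

```text
[(np.int64(246), np.int64(241), np.int64(236)), (np.int64(246), np.int64(241), np.int64(235)), (np.int64(245), np.int64(239), np.int64(234)), (np.int64(240), np.int64(235), np.int64(228)), (np.int64(232), np.int64(225), np.int64(215)), (np.int64(229), np.int64(219), np.int64(209)), (np.int64(237), np.int64(230), np.int64(224)), (np.int64(245), np.int64(239), np.int64(233)), (np.int64(247), np.int64(241), np.int64(236)), (np.int64(245), np.int64(240), np.int64(235)), (np.int64(246), np.int64(241), np.int64(236)), (np.int64(246), np.int64(241), np.int64(234)), (np.int64(246), np.int64(240), np.int64(235)), (np.int64(242), np.int64(235), np.int64(227)), (np.int64(222), np.int64(209), np.int64(191)), (np.int64(168), np.int64(150), np.int64(128)), (np.int64(110), np.int64(88), np.int64(58)), (np.int64(95), np.int64(69), np.int64(25)), (np.int64(114), np.int64(85), np.int64(26)), (np.int64(149), np.int64(111), np.int64(26)), (np.int64(184), np.int64(145), np.int64(45)), (np.int64(189), np.int64(150), np.int64(41))]
[(np.int64(245), np.int64(240), np.int64(234)), (np.int64(245), np.int64(24
[... 1498 characters left out ...]
 np.int64(235)), (np.int64(246), np.int64(241), np.int64(235)), (np.int64(245), np.int64(239), np.int64(234)), (np.int64(238), np.int64(231), np.int64(222)), (np.int64(205), np.int64(189), np.int64(175)), (np.int64(135), np.int64(117), np.int64(92)), (np.int64(99), np.int64(73), np.int64(37)), (np.int64(94), np.int64(68), np.int64(16)), (np.int64(126), np.int64(95), np.int64(26)), (np.int64(164), np.int64(126), np.int64(33)), (np.int64(192), np.int64(152), np.int64(46))]
0.013 [0.5582 0.2116 0.013 ] [0.5582 0.2175 0.016 ] [0.5582 0.2127 0.021 ]
0.016 [0.5582 0.2125 0.016 ] [0.5582 0.2175 0.016 ] [0.5582 0.2136 0.024 ]
0.019 [0.5582 0.2133 0.019 ] [0.5582 0.2175 0.016 ] [0.5582 0.2145 0.027 ]
```

```bash
python3 -m jog '{"translation":[[0.0026,0.0006,0],[0,0,0.004],[0,0,0.004],[0,0,0.004],[0,0,0]],"dr":[[0,0,0],[0,0,0],[0,0,0],[0,0,0],[0,0,0]],"fingers":[1,1,1,1,1]}'; python3 -c "
from h import *
s=snapshot('wrist');save(s,'w6.png',(170,150,490,400),2.4)
go([.558,.19,.029])"
```

```text
time: 7.05
tool_pos: [0.5592, 0.1898, 0.0307]
orientation: [0.707, 0.707, 0.0, 0.0]
force: [-3.4, -0.6, 11.0]
finger_gap: 0.0135
grasp_force: 60.5
tcp [0.5592 0.1898 0.0307] t 7.1 tool-x [-0.  1.  0.] y [1. 0. 0.] z [ 0.  0. -1.] F [-2.5 -0.4 10.3] gap 0.0137
units [ 0.0004 -0.0024  0.0033]
```

View pics/w6.png

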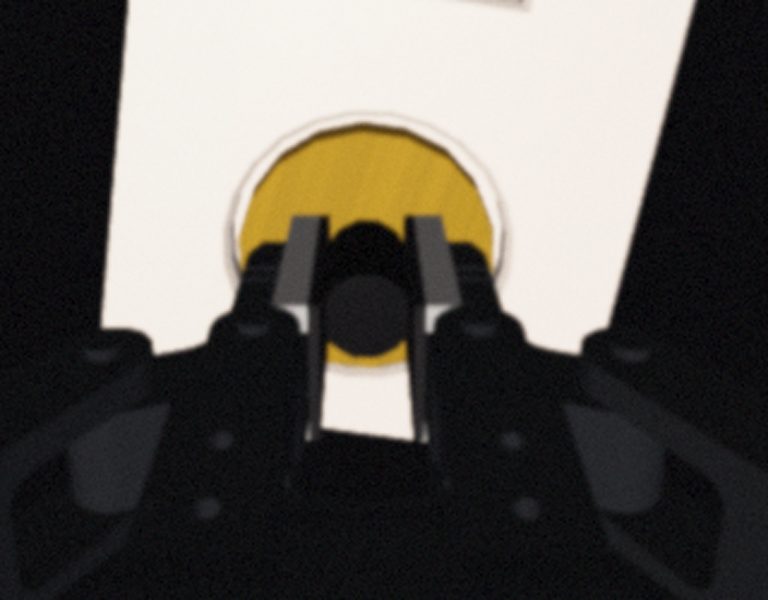

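The disc is concentric in the well, with a 10 N push and its underside at about 10 mm, so it is seated. Releasing and lifting.

```bash
python3 -m jog '{"translation":[[0,0,0],[0,0,0],[0,0,-0.04],[0,0,-0.12],[0,0,-0.12]],"dr":[[0,0,0],[0,0,0],[0,0,0],[0,0,0],[0,0,0]],"fingers":[0.6,0.5,0.5,0.3,0]}'; python3 -m jog '{"translation":[[0,0,-0.1],[-0.12,-0.03,0],[-0.12,-0.03,0],[-0.12,-0.03,0],[0,0,0]],"dr":[[0,0,0],[0,0,0],[0,0,0],[0,0,0],[0,0,0]],"fingers":[0,0,0,0,0]}';python3 - <<'E'
from h import *
s=snapshot("wrist");save(s,"w7.png",None,1.25)
print(brass(s,(.558,.19),.018))
for l,z in [("grip",.128),("latch_tab",.129),("cover",.106)]:
    for r in look_for("wrist",l):
        if r["p"]>.2: print(l,round(r["p"],2),np.round(r["location"]),np.round(px2w(s,r["location"],z),3))
go([.558,.19,.029])
E
```

```text
time: 7.72
tool_pos: [0.5589, 0.1897, 0.1715]
orientation: [0.707, 0.707, -0.001, -0.0]
force: [1.3, -0.4, 0.1]
finger_gap: 0.076
grasp_force: 0.0
time: 8.35
tool_pos: [0.5133, 0.0064, 0.2203]
orientation: [0.709, 0.706, -0.0, 0.0]
force: [-0.1, -0.4, 0.6]
finger_gap: 0.0856
grasp_force: 0.0
[]
grip 0.76 [389. 250.] [ 0.56  -0.027  0.128]
latch_tab 0.9 [273. 200.] [0.478 0.01  0.129]
latch_tab 0.24 [381.   9.] [0.547 0.127 0.129]
cover 0.92 [392. 251.] [ 0.567 -0.038  0.106]
tcp [0.5146 0.0106 0.2202] t 8.55 tool-x [-0.001  1.     0.   ] y [1.    0.001 0.   ] z [ 0.  0. -1.] F [-0.2 -0.3  0.3] gap 0.0856
units [0.3586 0.0871 0.3826]
```

View pics/w7.png

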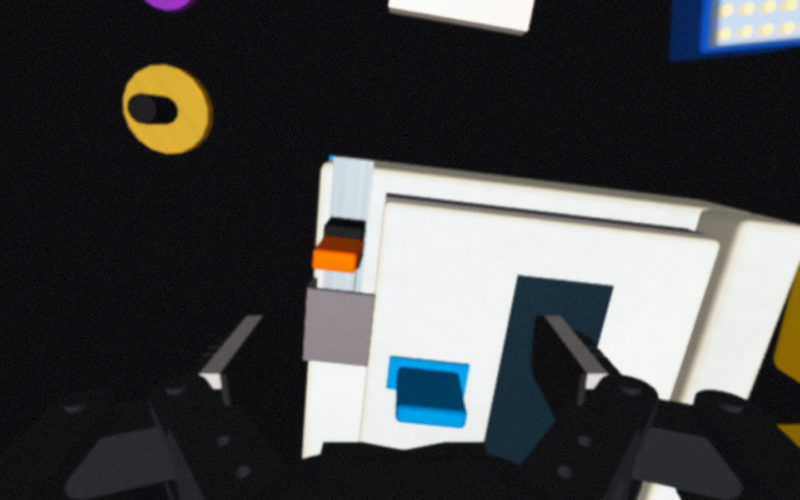

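The disc's plate is out of view here. The grip fin's top is at view (431,418) and its flange at (430,373). The orange tab's top is at (336,260), and the cover's left rear and front corners are at (720,238) and (386,197).

```bash
python3 - <<'E'
from h import *
s=snapshot("wrist")
f=lambda u,v,z:px2w(s,(u/1.25,v/1.25),z)[:2].round(4)
print("fin top",f(431,418,.150),"ends",f(397,413,.150),f(466,418,.150),"flange c(+y edge)",f(388,357,.109),f(469,366,.109))
print("tab",f(336,260,.129), "cover edge",f(386,197,.106),f(720,238,.106),"front",f(370,400,.106))
im=s["img"];h=cv2.cvtColor(im,cv2.COLOR_RGB2HSV)
for n,lo,hi,z in [("fintop",(95,150,170),(110,255,255),.150),("tab",(5,150,200),(18,255,255),.129)]:
    m=cv2.inRange(h,lo,hi)
    for c in cv2.findContours(m,0,2)[0]:
        if cv2.contourArea(c)>60:
            w=np.array([px2w(s,p,z)[:2] for p in c[:,0].astype(float)]).astype(np.float32)
            r=cv2.minAreaRect(w*1000);print(n,cv2.boundingRect(c),np.round(r[0],1),np.round(r[1],1),round(r[2],1))
# blue stripe/edge yaw: grey-level line fit of cover +y edge in metric
a=f(386,197,.106);b=f(720,238,.106);d=b-a;print("yaw",np.degrees(np.arctan2(d[1],d[0])),np.hypot(*d))
# disc in the plate from fixed cameras
for c in ("side","scene"):
    q=snapshot(c);print(c,brass(q,(.558,.19),.018),brass(q,(.43,.14),.008))
E
```

```text
fin top [ 0.5291 -0.0761] ends [ 0.5103 -0.0729] [ 0.5485 -0.0761] flange c(+y edge) [ 0.5041 -0.0619] [ 0.5558 -0.0683]
tab [0.4769 0.0088] cover edge [0.5036 0.0398] [0.703  0.0157] front [ 0.4918 -0.0956]
fintop (315, 330, 55, 17) [527.  -79.3] [10.2 37.9] 83.2
fintop (307, 290, 66, 30) [525.  -53.4] [19.1 42.1] 83.2
fintop (559, 0, 81, 48) [665. 122.] [45.1 24. ] 4.7
tab (249, 205, 34, 19) [474.4   4.5] [11.  22.9] 83.6
yaw -6.8914894849493695 0.2008511140123449
side [] []
scene [] []
```

```bash
python3 -m jog '{"translation":[[-0.09,0.0125,0],[-0.087,0.0275,0],[0,0,0],[0,0,0],[0,0,0]],"dr":[[0,0,0.0845],[0,0,0.0845],[0,0,0.0845],[0,0,0.0845],[0,0,0.0845]],"fingers":[0,0,0,0,0]}'; python3 -m jog '{"translation":[[0,0,0],[0,0,0],[0,0,0],[0,0,0],[0,0,0]],"dr":[[0,0,0.0845],[0,0,0.0845],[0,0,0.0845],[0,0,0.0845],[0,0,0.0845]],"fingers":[0.3,0.3,0.3,0.3,0.3]}'; cat >> h.py <<'E'
def colors(s,specs):
    h=cv2.cvtColor(s["img"],cv2.COLOR_RGB2HSV)
    for n,lo,hi,z in specs:
        m=cv2.inRange(h,lo,hi)
        for c in cv2.findContours(m,0,2)[0]:
            if cv2.contourArea(c)>60:
                w=np.array([px2w(s,p,z)[:2] for p in c[:,0].astype(float)]).astype(np.float32)
                r=cv2.minAreaRect(w*1000);print(n,cv2.boundingRect(c),np.round(r[0],1),np.round(r[1],1),round(r[2],1))
FT=("fintop",(95,150,170),(110,255,255),.150);TB=("tab",(5,150,200),(18,255,255),.129)
E
python3 - <<'E'
from h import *
s=snapshot("wrist");colors(s,[FT,TB])
print(get_state()["q"]);go([.527,-.079,.122])
for l,z in [("grip",.128),("latch_tab",.129)]:
    for r in look_for("wrist",l):
        if r["p"]>.2: print(l,round(r["p"],2),np.round(r["location"]),np.round(px2w(s,r["location"],z),3))
E
```

```text
time: 9.32
tool_pos: [0.527, -0.0797, 0.2201]
orientation: [0.936, 0.353, -0.0, -0.0]
force: [0.3, 0.1, 0.5]
finger_gap: 0.0854
grasp_force: 0.0
time: 9.95
tool_pos: [0.5271, -0.0796, 0.2202]
orientation: [0.998, -0.062, -0.0, -0.0]
force: [-0.4, -0.3, -0.1]
finger_gap: 0.0598
grasp_force: 0.0
fintop (309, 161, 31, 79) [534.5 -81.3] [18.8 49.9] 82.9
[-2.61988233e-01  3.86129772e-01  1.59686989e+00  5.07455596e-05
  1.15879977e+00  1.44143984e+00]
tcp [ 0.527  -0.0796  0.2201] t 10.0 tool-x [ 0.991 -0.132 -0.   ] y [-0.132 -0.991 -0.   ] z [-0.  0. -1.] F [ 0.4  0.5 -0.5] gap 0.0597
units [-0.0002 -0.0012  0.1963]
grip 0.56 [315. 119.] [ 0.583 -0.081  0.128]
latch_tab 0.73 [226. 250.] [ 0.501 -0.008  0.129]
```

```bash
python3 -m jog '{"translation":[[0.001,0.002,0.07],[0,0,0.07],[0,0,0.056],[0,0,0],[0,0,0]],"dr":[[0,0,-0.005],[0,0,0],[0,0,0],[0,0,0],[0,0,0]],"fingers":[0.4,0.4,0.4,0.4,1]}'; python3 -m jog '{"translation":[[0,0,0],[0,0,0],[0,0,0],[0,0,0],[0,0,0]],"dr":[[0,0,0],[0,0,0],[0,0,0],[0,0,0],[0,0,0]],"fingers":[1,1,1,1,1]}'; python3 -c "
from h import *
go([.527,-.0803,.122])"
```

```text
time: 10.72
tool_pos: [0.5277, -0.0814, 0.1232]
orientation: [0.999, -0.053, 0.0, 0.0]
force: [-0.2, -0.0, 0.4]
finger_gap: 0.0343
grasp_force: 0.0
time: 11.35
tool_pos: [0.5279, -0.081, 0.1235]
orientation: [0.999, -0.055, 0.001, -0.0]
force: [-0.4, 7.0, 7.7]
finger_gap: 0.0116
grasp_force: 58.5
tcp [ 0.5279 -0.081   0.1235] t 11.35 tool-x [ 0.994 -0.109  0.002] y [-0.109 -0.994 -0.001] z [ 0.002  0.    -1.   ] F [-0.4  7.   7.7] gap 0.0116
units [-0.0019 -0.0012  0.0031]
```

```bash
python3 -m jog '{"translation":[[0,0,-0.004],[0,0,-0.004],[0,0,-0.004],[0,0,-0.004],[0,0,0]],"dr":[[0,0,0],[0,0,0],[0,0,0],[0,0,0],[0,0,0]],"fingers":[1,1,1,1,1]}'; python3 -c "
from h import *
go([.527,-.0803,.122])"
```

```text
time: 11.98
tool_pos: [0.5298, -0.0813, 0.1313]
orientation: [0.999, -0.055, 0.003, -0.0]
force: [17.3, 6.5, -11.9]
finger_gap: 0.011
grasp_force: 60.7
tcp [ 0.5298 -0.0813  0.1313] t 11.97 tool-x [ 0.994 -0.109  0.005] y [-0.109 -0.994 -0.001] z [ 0.005  0.    -1.   ] F [ 17.3   6.5 -11.9] gap 0.011
units [-0.0058 -0.0013  0.0185]
```

```bash
python3 -m jog '{"translation":[[0,0,-0.003],[0,0,-0.003],[0,0,0],[0,0,0],[0,0,0]],"dr":[[0,0,0],[0,0,0],[0,0,0],[0,0,0],[0,0,0]],"fingers":[1,1,1,1,1]}'; python3 -c "
from h import *
go([.527,-.0803,.122])
s=snapshot('wrist');colors(s,[FT])
print(get_state()['wrist_torque'])"
```

```text
time: 12.6
tool_pos: [0.5305, -0.0813, 0.1344]
orientation: [0.998, -0.055, 0.003, -0.0]
force: [19.3, 7.0, -11.9]
finger_gap: 0.0114
grasp_force: 60.5
tcp [ 0.5305 -0.0813  0.1344] t 12.6 tool-x [ 0.994 -0.109  0.007] y [-0.109 -0.994 -0.001] z [ 0.007 -0.    -1.   ] F [ 19.3   7.  -11.9] gap 0.0114
units [-0.0073 -0.0013  0.0248]
fintop (313, 248, 21, 91) [525.2 -80.5] [ 7.5 39.2] 83.4
fintop (299, 201, 49, 38) [555.5 -83.9] [17.5 14.2] 82.7
[ 1.09472526 -2.26814584 -0.4419534 ]
```

The tool rose 11 mm and followed the cover's arc: it shifted 2.6 mm in x, against 2.7 mm expected, and there was no hard stop. So the cover is not caught and the latch stays untouched. I'll continue along the arc.

```bash
python3 -m jog '{"translation":[[0.015,0,-0.017],[0.0105,0,-0.0215],[0.0105,0,-0.0215],[0.0135,0,-0.0195],[0.0135,0,-0.0195]],"dr":[[0,0,0],[0,0,0],[0,0,0],[0,0,0],[0,0,0]],"fingers":[1,1,1,1,1]}'; python3 -c "
from h import *
go([.528+.0314,-.081-.0035,.1235+.0635])
print(get_state()['wrist_torque'])"
```

```text
time: 13.28
tool_pos: [0.5579, -0.0846, 0.1834]
orientation: [0.999, -0.055, -0.001, -0.0]
force: [-1.1, 2.4, -7.2]
finger_gap: 0.011
grasp_force: 61.5
tcp [ 0.5579 -0.0846  0.1834] t 13.28 tool-x [ 0.994 -0.109 -0.002] y [-0.109 -0.994 -0.   ] z [-0.002  0.    -1.   ] F [-1.1  2.4 -7.2] gap 0.011
units [ 0.003  -0.0005 -0.0073]
[ 0.28582423  0.79364004 -0.54603522]
```

Well past 0.03 rad with low force, so the cover is free. Continuing to about 56°.

```bash
python3 -m jog '{"translation":[[0.016,0,-0.0175],[0.016,0,-0.0175],[0.018,0,-0.015],[0.0185,0,-0.015],[0,0,0]],"dr":[[0,0,0],[0,0,0],[0,0,0],[0,0,0],[0,0,0]],"fingers":[1,1,1,1,1]}';python3 -m jog '{"translation":[[0.02,0,-0.0125],[0.0205,0,-0.0125],[0.0215,0,-0.0095],[0.0215,0,-0.0095],[0,0,0]],"dr":[[0,0,0],[0,0,0],[0,0,0],[0,0,0],[0,0,0]],"fingers":[1,1,1,1,1]}'; python3 - <<'E'
from h import *
go([.528+.107,-.081-.012,.1235+.1181])
st=get_state();p=np.array(st["tool_pos"]);print(st["wrist_torque"])
d=np.hypot(p[0]-.5279,p[1]+.081);x=-.165+d;z=p[2]+.011-.092
print("angle",np.degrees(np.arctan2(z,-x))-14.45,"r",np.hypot(x,z))
# disc check
for c,sc in (("side",1),("scene",1)):
    s=snapshot(c)
    for r in look_for(c,"disc"):
        if r["p"]>.2: print(c,round(r["p"],2),np.round(r["location"]),px2w(s,r["location"],.022).round(3))
    h=cv2.cvtColor(s["img"],cv2.COLOR_RGB2HSV);u=w2px(s,[[.5583,.19,.018]])[0];print(u,[h[int(u[1])+dy,int(u[0])+dx].tolist() for dx,dy in((-6,0),(6,0),(0,5),(0,-14),(14,0))])
    save(s,c+"9.png",tuple(int(v) for v in (u[0]-60,u[1]-45,u[0]+140,u[1]+105)),4)
E
```

```text
time: 13.9
tool_pos: [0.593, -0.0889, 0.2163]
orientation: [0.999, -0.055, 0.0, 0.0]
force: [-6.4, -0.1, 5.7]
finger_gap: 0.0115
grasp_force: 63.5
time: 14.52
tool_pos: [0.6345, -0.0939, 0.2378]
orientation: [0.999, -0.055, 0.0, 0.001]
force: [-5.4, -5.2, 0.8]
finger_gap: 0.0111
grasp_force: 63.0
tcp [ 0.6345 -0.0939  0.2378] t 14.53 tool-x [ 0.994 -0.109  0.001] y [-0.109 -0.994  0.001] z [ 0.001 -0.001 -1.   ] F [-5.4 -5.2  0.8] gap 0.0111
units [ 0.0008 -0.0019 -0.0076]
[-0.81867585  0.68415468 -0.40012216]
angle 55.370103801567495 r 0.1670425335611258
side 0.73 [309. 197.] [0.56  0.188 0.022]
side 0.67 [273. 256.] [0.333 0.077 0.022]
side 0.46 [251. 237.] [0.324 0.178 0.022]
[307.78566519 198.03106593] [[23, 140, 193], [23, 143, 192], [23, 141, 190], [16, 17, 231], [15, 18, 232]]
scene 0.71 [340. 260.] [0.564 0.191 0.022]
scene 0.58 [378. 228.] [0.363 0.198 0.022]
scene 0.54 [349. 215.] [0.353 0.088 0.022]
[340.85430256 260.24169922] [[22, 151, 199], [22, 149, 200], [22, 149, 200], [45, 19, 27], [20, 16, 242]]
```

```bash
python3 -m jog '{"translation":[[0,0,0],[0,0,0],[0,0,0],[0,0,0],[0,0,0]],"dr":[[0,0,0],[0,0,0],[0,0,0],[0,0,0],[0,0,0]],"fingers":[1,1,1,1,1]}'; python3 - <<'E'
from h import *
s=snapshot("side")
p=np.array(get_state()["tool_pos"])
for l in ("grip","cover"):
    for r in look_for("side",l)[:2]: print(l,round(r["p"],2),np.round(r["location"]))
# predicted fin mid px at ~55 deg (grasp point) and when shut
print(w2px(s,[p+[0,0,.011],[.528,-.08,.13]]))
print(close_job())
E
```

```text
time: 15.35
tool_pos: [0.6342, -0.0939, 0.2377]
orientation: [0.999, -0.055, 0.001, 0.001]
force: [-3.1, -5.3, -1.0]
finger_gap: 0.011
grasp_force: 62.6
grip 0.96 [384. 197.]
cover 0.59 [384. 196.]
[[393.06846577 187.01783128]
 [359.06728631 231.13987983]]
the job is handed in; nothing more can be done
None
```

The job is handed in: the small brass blank is seated and released in the white plate's round well. The tug showed the cover was not caught, so I left the orange latch alone, and the arm is holding the cover by the blue grip at about 55° (worked out from the arm's position).

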